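Fit the anvil stake into the ball-lock stand

TASK

Take the small horn anvil stake out of the wooden rack and push its square shank down into the socket of the green stand, turned so that the notch in the shank faces the stand's sprung ball, until its flange is fully home and the ball has clicked into the notch and holds it. Push with steady hand pressure, feeling for the ball and for the seat, never force or hammer it, then let go; leave the other stake, the hammer and the gold ring where they are.

Things in the scene. Friction and masses are not known exactly. Their poses are not given: they have to be found in the camera images.
- anvil_stake: The stake to fit: polished steel anvil, 0.25 kg. Origin: centre of the underside of its flange, z up. Above it: flange 26x26x5, waist 19 wide, block 26 (x) x 42 (y) from 17 to 33 mm up, to be gripped across its two flat x faces; tapering horn along +y out to 55 mm. Below it: the shank. A brass pip on the block's -x side marks the notch side.
- shank_tip (a point): Centre of the shank's lower end, on the anvil stake, 50 mm under its origin. The shank is 14x14 mm square, the last 5 mm tapered to 9x9. V notch 7.6 mm high, 3.8 deep across its -x face, centred 15.7 mm below the flange.
- stand: Stake stand screwed to the bench. Origin: on the bench straight under the socket's upright axis, z up. Its green carrier (26 thick) is clamped on a 20 mm pillar 80 mm to -y (top 126 mm high); over 25 N of push is forcing it. The carrier's top, seat of the flange, is 64 to 90 mm above the bench, as last clamped: not measured, find it by touch or sight.
- ball (a joint): Give of the sprung 9 mm ball in the -x wall of the socket, 16 mm under the top (brass plunger outside). Square through socket 15.5x15.5, sides along the stand's x and y, 2.5 mm lead-in. 0 m = ball 3.4 mm out in the socket; about 1.9 mm as the plain shank passes, under 0.9 mm once in the notch. The tip meets it 34 mm above home; 8 to 10 N pushes it past.
- rack: Wooden rack block 60 (x) x 180 (y) x 66 high on a slightly wider plinth, fixed; origin under its centre. Two 22 mm holes 45 mm either side of the centre along y; the stakes hang in them, flange on the rack's top, in either order.
- dome_stake: Bystander: round mushroom-headed stake in the rack's other hole; origin centre of flange underside, head 35 mm across, top 41 mm above it.
- hammer: Bystander: chasing hammer lying on the bench, 227x74x27 mm; origin under its middle, handle along x.
- gold_ring: Bystander: plain gold ring, 21 mm across, 5 high, flat on the bench; origin under its centre.

How it is judged:
By the outcome, as a careful person would: the job done as asked, in the order asked, and still so for the second after the job is handed in, with the robot touching nothing.
It also fails if it takes over 43 s, if anything falls off the work surface, if the arm or the gripper's body presses on something with over 40 N, if the wrist force passes 120 N, or if a joint passes its speed limit or range.

ROBOT

A 6-joint arm with a two-finger parallel gripper is mounted at the origin on a cart in front of the work surface, level with it; the furniture and walls round the work are solid. World frame = base frame: x ahead of the robot, y to its left, z up, the work surface at z = 0. Lengths are in m, angles in rad, forces in N, time in s.
With the tool pointing down it reaches from about 0.425 to 0.95 m from the base axis. Payload 3.5 kg.
Tool frame: the origin (TCP) lies between the finger pads; the fingertips stand 22 mm ahead of it and the grasp point (between the pads) lies 3 mm ahead of it (ctrl.nose_length is the z of the fingertips in the tool frame, in m); z points along the fingers, y is the line along which they close (so a half turn about z gives the same grasp; the last joint's range is limited). The gripper opens to 85 mm and grips with 20 to 120 N. Pads are 22 mm wide; open, the fingers measure 114 mm over their backs; the gripper's body (76 mm by 85 mm) begins 54 mm behind the grasp point. The pads swing forward as they close: fully open they stand 13 mm farther back than shut.
Start: joints at [-1.401, 0.286, 1.577, -0, 1.279, -0.15], TCP at [0.212, -0.641, 0.253] pointing down, gripper open.
Joint ranges: [-2.77, 2.77], [-0.9, 2.22], [0.21, 2.48], [-1.53, 4.67], [0.24, 2.81], [-2.84, 2.84]. Speed limits (rad/s): [2.79, 2.79, 3.14, 3.14, 3.14, 3.14].

INTERFACE

Orientations are given as a unit quaternion [x, y, z, w].
In Python, from plant import ctrl gives the robot as it stands. The module is installed in compiled form; this text tells all that it offers.
- The arm moves only by the tool send_rows, never from a script. Its argument "rows" is text: rows parted by semicolons, each of 7 numbers parted by spaces: the turn, a rotation vector about the tool's x, y, z in fractions of the full range, 1 being 90 degrees, then the shift along the tool's x, y, z in normalised numbers (1 is 1000 mm), then the opening, from -1 (shut) to 1 (fully open). A call has 1 to 8 rows; each row is the pose to reach, as a shift and turn from the pose commanded when the call began, along the tool's axes at that moment; what a row does not reach only later rows make up. A row lasts 1/8 s, in which the tool goes at most 62.5 mm and 10.7 degrees, less where a joint would pass 70% of its speed; a pose out of reach is approached as far as the arm can. A call with a gripper value outside its range is refused whole. The fingers move at their own pace and stop on an object; "grip_force" is the grip in N (left out, the last holds). Time passes only in rows, so rows that repeat a pose let the fingers close. It gives the time, the measured TCP pose, the force, the opening and the grip force at its end, in the units of the state.
- ctrl.get_state(): the state, without advancing time (a new reading comes with each control period).
- ctrl.read_camera(name): name is "scene" or "top" or "wrist"; returns a dict with "color" (384x512x3 uint8, red, green, blue), "fx", "fy", "cx", "cy" (pixels), "extrinsics" (4x4, takes a point from world to camera coordinates). Camera axes: x right, y down, z forward; pixel columns grow to the right and rows downward; lengths in m; the calibration is good to about 2 mm. A picture is of the moment at which its call begins. There is no depth.
- ctrl.sign_off(): hands the job in; it is judged then, once.
Trained networks look in a picture, given as the dict that the camera call returned (one of the last four; its "shot" number tells which), for a name from the list of things; names that differ only in an ending like _2 or _b are one class to them, and where a whole thing is asked for, a point or a joint stands for the part that bears it (a point fixed in the world has none). Each returns a list of dicts, best first, with "p" (0 to 1); they miss things now and then, are a little off and sometimes report something else, mostly with a low value. They report only what shows in the picture. A call takes as long as a camera call.
- ctrl.look_for(picture, target): "position" ([x, y, z] in m, in the coordinates of the camera as it stood for that picture, good to about 4 mm: the middle of the surface that is visible of it).
The state is a dict: "time": time; "qpos": joint angles; "dq": joint speeds; "joint_efforts": joint torques, N m; "eef_pos": TCP position; "tcp_rot": TCP orientation; "contact_force": force on the tool from outside, world axes, zero at the start; "wrist_torque": the same for the moment, N m; "opening": opening from 0.0 (shut) to 1.0 (fully open); "finger_force": force on a finger pad.
Only numpy, scipy, OpenCV 4.12 (cv2) and the standard library are available. Lean on these libraries where they do the work, as an engineer would, in place of code of your own. Each camera call takes 0.05 s, during which the arm holds its last target. There are 200 camera calls.

## Working session

There is one attempt and no reset: what is moved stays moved. The work goes in short steps, Python scripts to look and compute and a tool call to move; the robot and the scene stay as the last step left them, time stands still between calls to the robot, and variables do not carry over. Pictures are saved under pics/ and viewed, at most 10 in all, crops included, and the job is handed in when it is done.

Besides the shell and the picture viewer there is one more tool, called after ">>>" in YAML: its name, and indented under it one key for each argument. send_rows: Moves the arm, as the interface text tells. Its arguments: {"type":"object","properties":{"rows":{"type":"string"},"grip_force":{"type":"number"}},"required":["rows"]}

```bash
mkdir -p pics; cat > h.py <<'E'
import numpy as np, cv2
from plant import ctrl
from scipy.spatial.transform import Rotation as R
def cam(n):
    return ctrl.read_camera(n)
def save(p,f): cv2.imwrite('pics/'+f,cv2.cvtColor(p['color'],cv2.COLOR_RGB2BGR))
def w(p,c): return (np.linalg.inv(p['extrinsics'])@np.r_[c,1])[:3]
def px(p,X):
    c=(p['extrinsics']@np.r_[X,1])[:3]; return np.array([p['fx']*c[0]/c[2]+p['cx'],p['fy']*c[1]/c[2]+p['cy']])
def ray(p,u,v,z):
    M=np.linalg.inv(p['extrinsics']); d=M[:3,:3]@np.array([(u-p['cx'])/p['fx'],(v-p['cy'])/p['fy'],1]); o=M[:3,3]
    return o+d*(z-o[2])/d[2]
def find(p,t,k=2):
    for r in ctrl.look_for(p,t)[:k]: print(t,round(r['p'],2),w(p,r['position']).round(4),px(p,w(p,r['position'])).round(0))
E
python3 - <<'E'
from h import *
s=ctrl.get_state(); print(s, ctrl.nose_length)
T=[]
for n in('scene','top'):
    p=cam(n); save(p,n+'0.png'); T.append(p['color']); print(n,p['fx'],p['extrinsics'].round(3).tolist())
    for t in('anvil_stake','stand','rack','dome_stake','hammer','gold_ring','ball'): find(p,t)
E
```

```text
{'time': 0.0, 'qpos': array([-1.40103528e+00,  2.87195479e-01,  1.57818270e+00, -1.31308855e-05,
        1.27856955e+00, -1.49978666e-01]), 'dq': array([-0.00193184, -0.00173034, -0.00190582,  0.00126747, -0.00028024,
       -0.00090144]), 'joint_efforts': array([ 2.91317629e-04, -4.05983162e+01, -2.92624372e+01, -1.43152988e-04,
        5.88412397e-03,  2.17696368e-05]), 'eef_pos': array([ 0.21210191, -0.64017678,  0.25192414]), 'tcp_rot': array([ 9.87247023e-01,  1.59191487e-01, -1.79315922e-05, -1.17741527e-03]), 'contact_force': array([-0.03640996, -0.7456148 ,  0.29395216]), 'wrist_torque': array([ 0.04025566, -0.02342993, -0.00888025]), 'finger_force': 0.0, 'opening': 1.00165413141376} 0.022
scene 462.62232322647185 [[-0.789, -0.614, 0.012, 0.367], [-0.332, 0.411, -0.849, 0.257], [0.517, -0.674, -0.528, 0.787], [0.0, 0.0, 0.0, 1.0]]
anvil_stake 0.92 [0.5192 0.1381 0.0923] [197. 229.]
stand 0.65 [ 0.5772 -0.0887  0.0515] [247. 191.]
rack 0.89 [0.5019 0.196  0.0468] [183. 265.]
dome_stake 0.89 [0.5274 0.2234 0.0935] [161. 247.]
hammer 0.95 [ 0.5614 -0.2849  0.015 ] [297. 175.]
top 395.44575897165277 [[0.02, -1.0, -0.02, -0.046], [-0.988, -0.017, -0.151, 0.492], [0.15, 0.022, -0.988, 0.947], [0.0, 0.0, 0.0, 1.0]]
anvil_stake 0.76 [0.5205 0.1318 0.0986] [189. 171.]
stand 0.82 [ 0.5825 -0.1146  0.0663] [294. 150.]
rack 0.91 [0.5188 0.1642 0.0693] [178. 174.]
dome_stake 0.53 [0.5276 0.2158 0.1034] [154. 167.]
hammer 0.58 [ 0.529  -0.3033  0.0148] [367. 177.]
```

```bash
python3 - <<'E'
import cv2
a=cv2.imread('pics/scene0.png')[130:310,100:340];b=cv2.imread('pics/top0.png')[100:235,110:320]
cv2.imwrite('pics/a.png',cv2.resize(a,(800,600),interpolation=cv2.INTER_CUBIC));cv2.imwrite('pics/b.png',cv2.resize(b,(800,514),interpolation=cv2.INTER_CUBIC))
E
```

```text
(no output)
```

View pics/a.png

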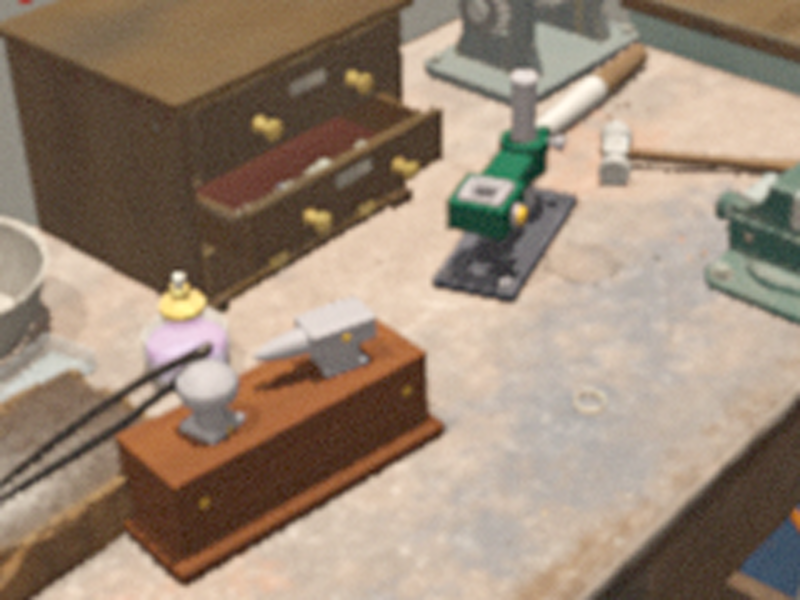

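View pics/b.png

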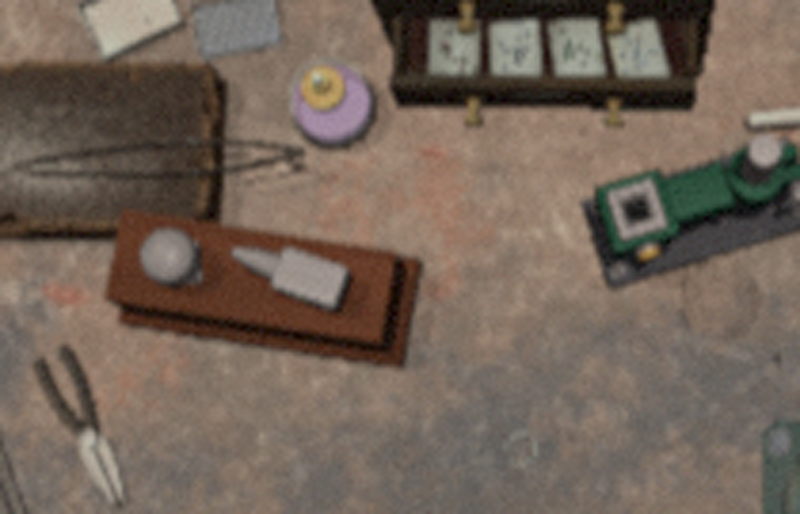

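The scene view shows the anvil in the near-right hole of the rack, with its brass pip at crop (318,338) facing the robot and the horn pointing towards the dome. The green stand's socket is at crop (487,190), with the plunger on the near side. In the top view the socket is at crop (637,209), the pillar at (764,153) and the anvil block at about (309,278).

```bash
python3 - <<'E'
from h import *
from scipy.optimize import least_squares
t=cam('top'); s=cam('scene')
f=lambda u,v:(110+u/3.81,100+v/3.81)
g=lambda u,v:(100+u/3.333,130+v/3.333)
sol=least_squares(lambda X:np.r_[px(t,X)-f(637,209),px(s,X)-g(487,190)],[.58,-.09,.08]); print('socket',sol.x,sol.fun)
P=ray(t,*f(764,153),.126);print('pillar',P)
for z in(.064,.077,.09):
  S=ray(t,*f(637,209),z); d=S-P; print(z,S,np.hypot(*d[:2]),np.degrees(np.arctan2(-d[0],d[1])), px(s,S))
q=[ray(t,*f(*c),.099) for c in((282,247),(350,268),(333,308),(272,290))]; print(np.array(q).round(4),np.mean(q,0))
tip=ray(t,*f(235,252),.095); c=np.mean(q,0); d=tip-c; print(tip,np.degrees(np.arctan2(-d[0],d[1])),np.hypot(*d[:2]))
tool=R.from_quat(ctrl.get_state()['tcp_rot']).as_matrix();print(tool.round(3))
E
```

```text
socket [ 0.56911212 -0.07487626  0.07124155] [ 0.14718051  0.23875493 -0.26704292 -0.05794244]
pillar [ 0.59230493 -0.14961167  0.126     ]
0.064 [ 0.57143547 -0.07463019  0.064     ] 0.07783158744531073 15.553384516848077 [245.04180995 189.2990761 ]
0.077 [ 0.56832126 -0.07441621  0.077     ] 0.07892764658453777 17.690136015214975 [245.96996579 185.02954898]
0.09 [ 0.56520705 -0.07420222  0.09      ] 0.08013038730142484 19.765560650452347 [246.9129083  180.69200296]
[[0.5357 0.1452 0.099 ]
 [0.5231 0.1024 0.099 ]
 [0.4979 0.1118 0.099 ]
 [0.5085 0.1501 0.099 ]] [0.51628959 0.12738873 0.099     ]
[0.53286487 0.17529724 0.095     ] -19.08448126015714 0.05069482845137901
[[ 0.949  0.314 -0.   ]
 [ 0.314 -0.949  0.   ]
 [-0.    -0.    -1.   ]]
```

The rows are not in the units I measure in: shifts go in shares of 1000 mm and turns go in shares of 90 degrees. I convert before sending: 369 mm / 1000 = 0.369, -288 mm / 1000 = -0.288, -54.7 degrees / 90 = -0.6078.

>>> send_rows:
  rows: "0 0 -0.6078 0.369 -0.288 0 1;0 0 -0.6078 0.369 -0.288 0 1;0 0 -0.6078 0.369 -0.288 0 1;0 0 -0.6078 0.369 -0.288 0 1;0 0 -0.6078 0.369 -0.288 0 1;0 0 -0.6078 0.369 -0.288 0 1;0 0 -0.6078 0.369 -0.288 0 1;0 0 -0.6078 0.369 -0.288 0 1"

```text
time: 1.9
eef_pos: [0.4732, -0.2487, 0.2536]
tcp_rot: [0.803, 0.596, 0.0, 0.0]
contact_force: [0.2, -0.8, 0.2]
opening: 0.997
finger_force: 0.0
```

In the tool's units: 193 mm / 1000 = 0.193, 38 mm / 1000 = 0.038.

>>> send_rows:
  rows: "0 0 0 0.193 0.038 0 1;0 0 0 0.193 0.038 0 1;0 0 0 0.193 0.038 0 1;0 0 0 0.193 0.038 0 1;0 0 0 0.193 0.038 0 1"

```text
time: 2.52
eef_pos: [0.5647, -0.0775, 0.2533]
tcp_rot: [0.803, 0.596, -0.0, 0.0]
contact_force: [-0.2, -0.6, -0.9]
opening: 1.001
finger_force: 0.0
```

```bash
python3 - <<'E'
from h import *
p=cam('wrist'); save(p,'w1.png'); np.savez('w1.npz',**{k:p[k] for k in('fx','fy','cx','cy','extrinsics')})
print(ctrl.get_state()['eef_pos'],p['fx'],np.linalg.inv(p['extrinsics'])[:3].round(3))
find(p,'stand');find(p,'ball')
print(px(p,np.array([.5695,-.0748,.072])))
E
```

```text
[ 0.56441916 -0.07839851  0.25323472] 337.4305655128744 [[ 0.957 -0.279 -0.084  0.586]
 [-0.292 -0.916 -0.274 -0.008]
 [-0.     0.287 -0.958  0.374]]
stand 0.77 [ 0.5844 -0.1055  0.0726] [286. 195.]
stand 0.18 [0.4197 0.0013 0.0037] [108. 128.]
[261.09893789 168.39120629]
```

View pics/w1.png

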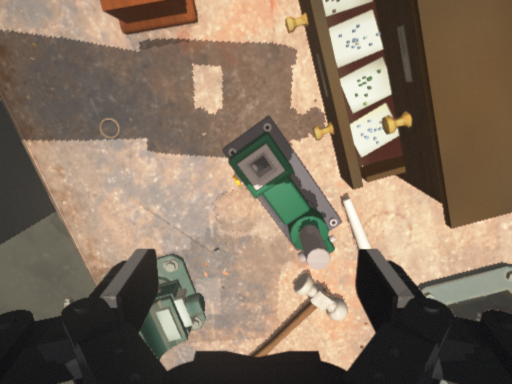

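The wrist view shows the socket plate at about (262,166), the pillar top at (318,258) and the brass plunger at (239,182). All three fit the earlier estimate.

In the tool's units: 182 mm / 1000 = 0.182, -106 mm / 1000 = -0.106.

>>> send_rows:
  rows: "0 0 0 0.182 -0.106 0 1;0 0 0 0.182 -0.106 0 1;0 0 0 0.182 -0.106 0 1;0 0 0 0.182 -0.106 0 1;0 0 0 0.182 -0.106 0 1"

```text
time: 3.3
eef_pos: [0.5161, 0.1272, 0.2535]
tcp_rot: [0.803, 0.595, 0.0, 0.0]
contact_force: [-0.6, 0.1, 0.0]
opening: 0.999
finger_force: 0.0
```

```bash
python3 - <<'E'
from h import *
p=cam('wrist'); save(p,'w2.png'); np.savez('w2.npz',**{k:p[k] for k in('fx','fy','cx','cy','extrinsics')})
print(ctrl.get_state()['eef_pos'])
find(p,'anvil_stake');find(p,'dome_stake')
u,v=px(p,np.array([.516,.127,.099])).round().astype(int); print(u,v)
a=cv2.imread('pics/w1.png')[115:275,225:345]; b=cv2.imread('pics/w2.png')[v-80:v+80,u-60:u+60]
r=lambda i:cv2.resize(i,(400,533),interpolation=cv2.INTER_CUBIC)
cv2.imwrite('pics/c.png',np.hstack([r(a),r(b)]))
E
```

```text
[0.51644691 0.12630373 0.25346174]
anvil_stake 0.85 [0.5216 0.1391 0.1025] [259. 166.]
dome_stake 0.7 [0.5297 0.2184 0.1023] [239.  65.]
257 180
```

View pics/c.png

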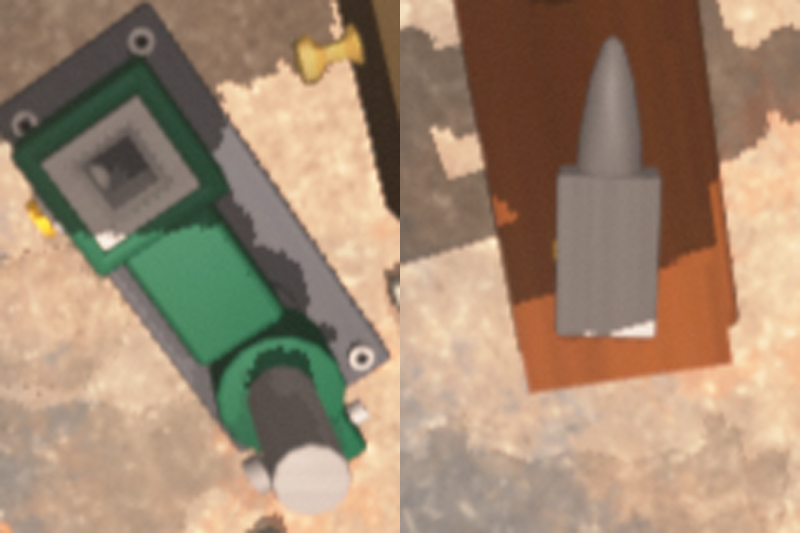

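The left crop shows the socket plate with corners at about (138,97), (200,177), (105,250) and (42,165). The right crop shows the anvil block from (157,174) to (257,336) in that half, with the horn tip at (213,38) and the pip on the left, which is -x.

```bash
python3 - <<'E'
from h import *
from scipy.optimize import least_squares
a=dict(np.load('w1.npz'));b=dict(np.load('w2.npz'));t=cam('top');s=cam('scene')
A=lambda u,v:(225+u/3.333-.35,115+v/3.333-.35); B=lambda u,v:(197+u/3.333-.35,100+v/3.333-.35)
yaw=lambda d:np.degrees(np.arctan2(-d[0],d[1]))
q=np.array([ray(b,*B(*c),.099) for c in((157,174),(260,174),(257,336),(156,332))])
print('anvil',q.round(4).tolist(),q.mean(0),'yaws',yaw(q[0]-q[3]),yaw(q[1]-q[2]),'w',np.linalg.norm(q[0]-q[1]),np.linalg.norm(q[0]-q[3]))
tip=ray(b,*B(213,38),.097);d=tip-q.mean(0);print('horn',yaw(d),np.hypot(*d[:2]))
for z in(.066,.071,.076):
  q=np.array([ray(a,*A(*c),z) for c in((138,97),(200,177),(105,250),(42,165))])
  P=ray(a,*A(312,478),.126);d=q.mean(0)-P
  print(z,q.mean(0),'sides',[np.linalg.norm(q[i]-q[i-1]).round(4) for i in range(4)],'yaw',yaw(q[0]-q[1]),yaw(q[3]-q[2]),yaw(q[0]-q[3])+90,yaw(q[1]-q[2])+90,'pillar',P,yaw(d),np.hypot(*d[:2]))
c=A(121,172)
f=lambda u,v:(110+u/3.81,100+v/3.81);g=lambda u,v:(100+u/3.333,130+v/3.333)
sol=least_squares(lambda X:np.r_[px(t,X)-f(637,209),px(s,X)-g(487,190),px(a,X)-c],[.58,-.09,.08]);print(sol.x,sol.fun)
P=ray(t,*f(764,153),.126);print(P)
E
```

```text
anvil [[0.5127, 0.1534, 0.099], [0.5371, 0.146, 0.099], [0.5246, 0.1057, 0.099], [0.5001, 0.1144, 0.099]] [0.51864    0.12986721 0.099     ] yaws -17.9830455538089 -17.17181596060461 w 0.025452749816303123 0.04105451053850924
horn -18.320567269536426 0.053448076154962415
0.066 [ 0.5695907  -0.07442749  0.066     ] sides [np.float64(0.0328), np.float64(0.0285), np.float64(0.0341), np.float64(0.0304)] yaw 21.054630231599106 18.43741167001471 18.55659950256286 21.733616667736342 pillar [ 0.59546694 -0.14820681  0.126     ] 19.327031939940976 0.07818546507662533
0.071 [ 0.56985266 -0.07334739  0.071     ] sides [np.float64(0.0322), np.float64(0.0281), np.float64(0.0336), np.float64(0.0299)] yaw 21.054630231599265 18.437411670014793 18.55659950256286 21.733616667736285 pillar [ 0.59546694 -0.14820681  0.126     ] 18.889154511460497 0.07912030716026909
0.076 [ 0.57011462 -0.07226729  0.076     ] sides [np.float64(0.0317), np.float64(0.0276), np.float64(0.033), np.float64(0.0294)] yaw 21.054630231599226 18.437411670014875 18.556599502562875 21.733616667736356 pillar [ 0.59546694 -0.14820681  0.126     ] 18.461527989064873 0.08005966229463816
[ 0.5696997  -0.07350867  0.07072945] [-0.41689927  0.04358946 -0.82577373  0.27792794 -0.06840876  0.45347996]
[ 0.59230493 -0.14961167  0.126     ]
```

In the tool's units: 157 mm / 1000 = 0.157, 140 mm / 1000 = 0.14, 0.7 degrees / 90 = 0.0078.

>>> send_rows:
  rows: "0 0 0.0078 0.0033 0.0016 0.06 0.3;0 0 0.0078 0.0033 0.0016 0.11 0.3;0 0 0.0078 0.0033 0.0016 0.14 0.3;0 0 0.0078 0.0033 0.0016 0.157 0.3;0 0 0.0078 0.0033 0.0016 0.157 0.3;0 0 0.0078 0.0033 0.0016 0.157 0.3"

```text
time: 4.3
eef_pos: [0.5203, 0.1297, 0.098]
tcp_rot: [0.807, 0.59, 0.001, 0.001]
contact_force: [0.3, -0.2, -0.3]
opening: 0.649
finger_force: 0.0
```

```bash
python3 - <<'E'
from h import *
for n in('scene','wrist'):
    p=cam(n); save(p,n+'3.png')
a=cv2.imread('pics/scene3.png')[150:290,130:290];b=cv2.imread('pics/wrist3.png')
cv2.imwrite('pics/d.png',np.hstack([cv2.resize(a,(400,350)),cv2.resize(b,(400,350))]))
E
```

```text
(no output)
```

View pics/d.png

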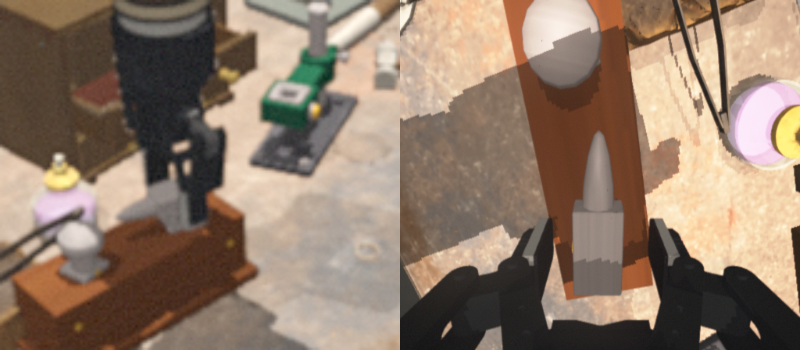

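The block sits centred between the open fingers, at about (598,250), and nothing else is touched. I'll close now.

>>> send_rows:
  rows: "0 0 0 0 0 0 -1;0 0 0 0 0 0 -1;0 0 0 0 0 0 -1;0 0 0 0 0 0 -1;0 0 0 0 0 0 -1;0 0 0 0 0 0 -1"
  grip_force: 80

```text
time: 5.15
eef_pos: [0.5196, 0.1299, 0.0973]
tcp_rot: [0.807, 0.59, 0.001, 0.0]
contact_force: [-0.3, 0.9, 5.7]
opening: 0.289
finger_force: 79.6
```

>>> send_rows:
  rows: "0 0 0 0 0 -0.01 -1;0 0 0 0 0 -0.03 -1;0 0 0 0 0 -0.06 -1;0 0 0 0 0 -0.095 -1;0 0 0 0 0 -0.095 -1;0 0 0 0 0 -0.095 -1"

```text
time: 5.9
eef_pos: [0.5178, 0.1298, 0.1895]
tcp_rot: [0.807, 0.59, -0.001, -0.001]
contact_force: [-0.3, -0.1, -3.1]
opening: 0.282
finger_force: 79.1
```

```bash
python3 - <<'E'
from h import *
s=ctrl.get_state(); print(s['eef_pos'],s['contact_force'],R.from_quat(s['tcp_rot']).as_matrix().round(4))
E
```

```text
[0.51777457 0.12975634 0.18948678] [-0.33754037 -0.12254941 -3.09806802] [[ 3.037e-01  9.528e-01 -3.000e-03]
 [ 9.528e-01 -3.037e-01 -2.000e-04]
 [-1.100e-03 -2.800e-03 -1.000e+00]]
```

In the tool's units: -178 mm / 1000 = -0.178, -134 mm / 1000 = -0.134, -36.5 degrees / 90 = -0.4056.

>>> send_rows:
  rows: "0 0 -0.1111 -0.045 0.028 0 -1;0 0 -0.2222 -0.09 0.056 0 -1;0 0 -0.3333 -0.134 0.084 0 -1;0 0 -0.4056 -0.178 0.111 0 -1;0 0 -0.4056 -0.178 0.111 0 -1;0 0 -0.4056 -0.178 0.111 0 -1"

```text
time: 6.65
eef_pos: [0.5694, -0.073, 0.1889]
tcp_rot: [0.582, 0.813, -0.0, -0.002]
contact_force: [0.0, 0.3, -2.1]
opening: 0.288
finger_force: 79.1
```

```bash
python3 - <<'E'
from h import *
s=ctrl.get_state(); print(s['eef_pos'],s['contact_force'],R.from_quat(s['tcp_rot']).as_matrix().round(4))
T=R.from_quat(s['tcp_rot']).as_matrix()
o=s['eef_pos']+np.array([0,0,-.028-.0025])
for n in('scene','top','wrist'):
    p=cam(n); save(p,n+'4.png'); find(p,'anvil_stake',1); find(p,'shank_tip',1)
    print(n,'pred origin',px(p,o),'tip',px(p,o-[0,0,.05]),'socket',px(p,np.array([.5697,-.0735,.071])))
a=cv2.imread('pics/scene4.png')[120:240,180:300];b=cv2.imread('pics/top4.png')[90:210,220:340];c=cv2.imread('pics/wrist4.png')
cv2.imwrite('pics/e.png',np.vstack([np.hstack([cv2.resize(a,(400,400),interpolation=2),cv2.resize(b,(400,400),interpolation=2)]),np.hstack([cv2.resize(c,(267,200)),np.zeros((200,533,3),np.uint8)])]))
E
```

```text
[ 0.56936939 -0.07296987  0.1889389 ] [ 0.04716949  0.32864507 -2.11367105] [[-0.3214  0.9469 -0.0042]
 [ 0.9469  0.3214  0.0018]
 [ 0.0031 -0.0034 -1.    ]]
anvil_stake 0.7 [ 0.5671 -0.0627  0.1694] [243. 152.]
shank_tip 0.87 [ 0.5621 -0.0651  0.1702] [245. 151.]
scene pred origin [245.02163384 154.07530003] tip [245.15517349 173.43591338] socket [245.28572947 187.18656393]
top pred origin [277.2711944  145.77948628] tip [276.84403763 151.26489209] socket [276.77321719 154.87306004]
anvil_stake 0.91 [ 0.567  -0.0595  0.1953] [260. 253.]
shank_tip 0.68 [ 0.5693 -0.0599  0.1941] [265. 254.]
wrist pred origin [254.79412041 243.10714638] tip [255.25465747 209.26621242] socket [255.67530292 193.12778857]
```

View pics/e.png

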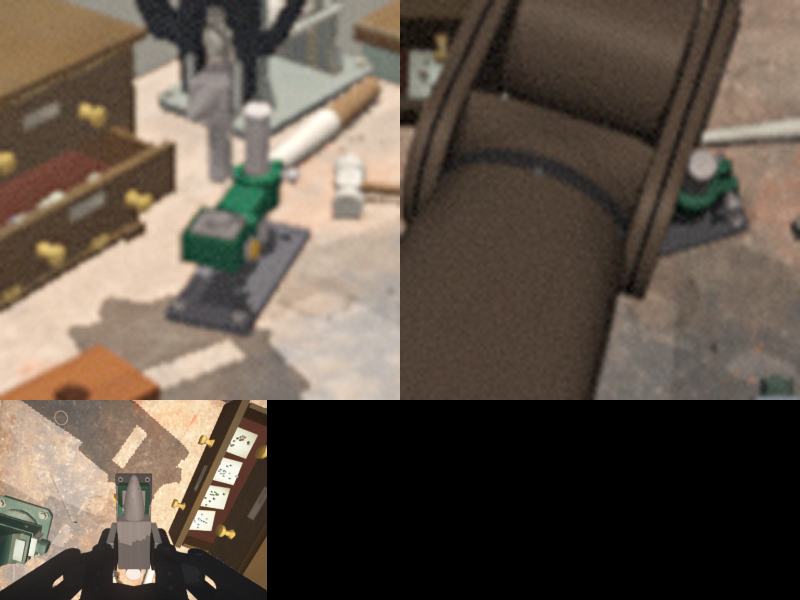

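In the scene crop the shank tip is at (217,180), which is pixel (245,174). The prediction was (245.2,173.4), so the tip is over the socket. I'll lower it now.

In the tool's units: 46 mm / 1000 = 0.046, 43 mm / 1000 = 0.043.

>>> send_rows:
  rows: "0 0 0 0 0 0.012 -1;0 0 0 0 0 0.024 -1;0 0 0 0 0 0.032 -1;0 0 0 0 0 0.036 -1;0 0 0 0 0 0.04 -1;0 0 0 0 0 0.043 -1;0 0 0 0 0 0.046 -1;0 0 0 0 0 0.046 -1"

```text
time: 8.1
eef_pos: [0.5704, -0.0731, 0.1449]
tcp_rot: [0.582, 0.813, 0.0, -0.001]
contact_force: [-0.9, 1.4, -2.8]
opening: 0.284
finger_force: 79.1
```

```bash
python3 -c "
from h import *
s=ctrl.get_state();print(s['eef_pos'],s['contact_force'],s['wrist_torque'])"
```

```text
[ 0.57036098 -0.07313352  0.14494694] [-0.85806488  1.38586679 -2.76191676] [ 0.39972151  0.17579152 -0.00290005]
```

In the tool's units: 6 mm / 1000 = 0.006, 4.5 mm / 1000 = 0.0045.

>>> send_rows:
  rows: "0 0 0 0 0 0.0015 -1;0 0 0 0 0 0.003 -1;0 0 0 0 0 0.0045 -1;0 0 0 0 0 0.006 -1;0 0 0 0 0 0.006 -1"

```text
time: 8.72
eef_pos: [0.5708, -0.0732, 0.1393]
tcp_rot: [0.582, 0.813, 0.0, 0.0]
contact_force: [0.4, 2.8, -1.1]
opening: 0.285
finger_force: 79.1
```

In the tool's units: 4 mm / 1000 = 0.004, 3 mm / 1000 = 0.003.

>>> send_rows:
  rows: "0 0 0 0.0006 0.0002 0.001 -1;0 0 0 0.0006 0.0002 0.002 -1;0 0 0 0.0006 0.0002 0.003 -1;0 0 0 0.0006 0.0002 0.004 -1;0 0 0 0.0006 0.0002 0.004 -1"

```text
time: 9.35
eef_pos: [0.5711, -0.0729, 0.1359]
tcp_rot: [0.582, 0.813, 0.0, 0.001]
contact_force: [-1.9, 3.0, 2.6]
opening: 0.289
finger_force: 79.8
```

In the tool's units: 4 mm / 1000 = 0.004, 3 mm / 1000 = 0.003.

>>> send_rows:
  rows: "0 0 0 0.0006 0.0001 0.001 -1;0 0 0 0.0006 0.0001 0.002 -1;0 0 0 0.0006 0.0001 0.003 -1;0 0 0 0.0006 0.0001 0.004 -1;0 0 0 0.0006 0.0001 0.004 -1"

```text
time: 9.98
eef_pos: [0.5708, -0.0725, 0.1308]
tcp_rot: [0.582, 0.813, 0.0, 0.001]
contact_force: [1.1, 0.1, -1.0]
opening: 0.292
finger_force: 79.3
```

```bash
python3 -c "
from h import *
s=ctrl.get_state();print(s['eef_pos'],s['contact_force'],s['wrist_torque'])"
```

```text
[ 0.57079743 -0.07248993  0.13084604] [ 1.08561068  0.11476702 -1.00167072] [ 0.18700897 -0.45154885  0.00803939]
```

In the tool's units: 14 mm / 1000 = 0.014, 12 mm / 1000 = 0.012.

>>> send_rows:
  rows: "0 0 0 0 0 0.002 -1;0 0 0 0 0 0.004 -1;0 0 0 0 0 0.006 -1;0 0 0 0 0 0.008 -1;0 0 0 0 0 0.01 -1;0 0 0 0 0 0.012 -1;0 0 0 0 0 0.014 -1;0 0 0 0 0 0.014 -1"

```text
time: 10.98
eef_pos: [0.5706, -0.0721, 0.1165]
tcp_rot: [0.582, 0.813, 0.0, 0.0]
contact_force: [5.0, 0.5, -3.2]
opening: 0.291
finger_force: 79.1
```

In the tool's units: 9 mm / 1000 = 0.009, 7.5 mm / 1000 = 0.0075.

>>> send_rows:
  rows: "0 0 0 0 0 0.0015 -1;0 0 0 0 0 0.003 -1;0 0 0 0 0 0.0045 -1;0 0 0 0 0 0.006 -1;0 0 0 0 0 0.0075 -1;0 0 0 0 0 0.009 -1;0 0 0 0 0 0.009 -1"

```text
time: 11.85
eef_pos: [0.5703, -0.0718, 0.1066]
tcp_rot: [0.582, 0.813, 0.0, -0.0]
contact_force: [5.7, 1.3, -6.4]
opening: 0.285
finger_force: 78.8
```

In the tool's units: 3 mm / 1000 = 0.003, 2 mm / 1000 = 0.002.

>>> send_rows:
  rows: "0 0 0 0 0 0.001 -1;0 0 0 0 0 0.002 -1;0 0 0 0 0 0.003 -1;0 0 0 0 0 0.003 -1;0 0 0 0 0 0.003 -1"

```text
time: 12.48
eef_pos: [0.5703, -0.072, 0.1054]
tcp_rot: [0.582, 0.813, -0.0, -0.0]
contact_force: [1.2, 2.5, 1.7]
opening: 0.289
finger_force: 79.9
```

```bash
python3 -c "
from h import *
s=ctrl.get_state();print(s['eef_pos'],s['contact_force'],s['wrist_torque'])"
```

```text
[ 0.57025899 -0.07199369  0.10536392] [1.16303689 2.48108324 1.70947951] [ 0.56216222 -0.39342711  0.01644356]
```

In the tool's units: 2 mm / 1000 = 0.002, 1.4 mm / 1000 = 0.0014.

>>> send_rows:
  rows: "0 0 0 0 0 0.0007 -1;0 0 0 0 0 0.0014 -1;0 0 0 0 0 0.002 -1;0 0 0 0 0 0.002 -1"

```text
time: 12.98
eef_pos: [0.5709, -0.0727, 0.1053]
tcp_rot: [0.582, 0.813, -0.0, 0.0]
contact_force: [-1.9, 2.5, 10.0]
opening: 0.284
finger_force: 81.0
```

```bash
python3 -c "
from h import *
s=ctrl.get_state();print(s['eef_pos'],s['contact_force'],s['wrist_torque'])"
```

```text
[ 0.570939   -0.0726681   0.10533838] [-1.93496097  2.49242685  9.9791508 ] [0.47128074 0.24883752 0.01363338]
```

In the tool's units: 1.2 mm / 1000 = 0.0012, 0.6 mm / 1000 = 0.0006.

>>> send_rows:
  rows: "0 0 0 0 0 0.0006 -1;0 0 0 0 0 0.0012 -1;0 0 0 0 0 0.0012 -1;0 0 0 0 0 0.0012 -1"

```text
time: 13.48
eef_pos: [0.571, -0.0727, 0.1053]
tcp_rot: [0.582, 0.813, -0.001, 0.0]
contact_force: [-5.1, 2.3, 15.2]
opening: 0.286
finger_force: 81.7
```

```bash
python3 - <<'E'
from h import *
s=ctrl.get_state();print(s['eef_pos'],s['contact_force'])
p=cam('scene');save(p,'s5.png');find(p,'anvil_stake')
cv2.imwrite('pics/f.png',cv2.resize(cv2.imread('pics/s5.png')[145:225,205:305],(800,600),interpolation=2))
E
```

```text
[ 0.57097169 -0.07268182  0.10528062] [-5.05319172  2.30201048 15.21671593]
anvil_stake 0.56 [ 0.5695 -0.058   0.1014] [241. 179.]
```

View pics/f.png

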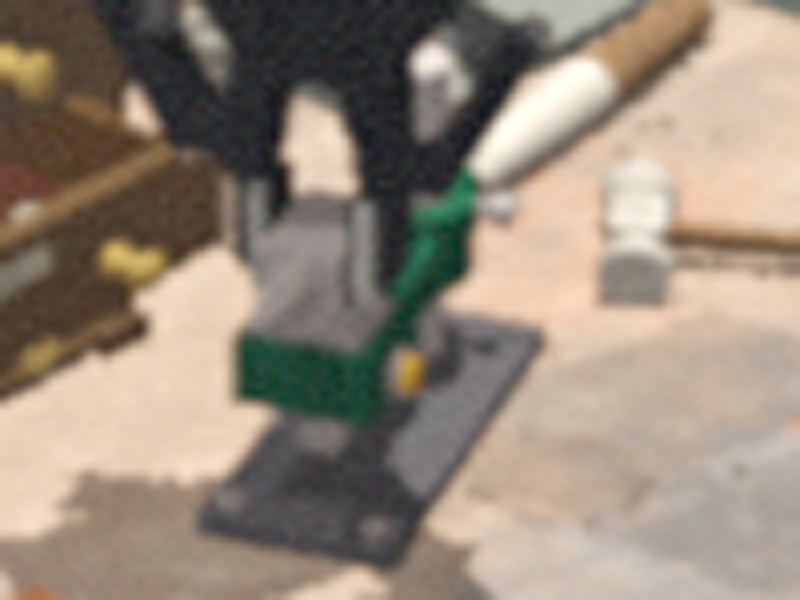

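The flange sits on the carrier at crop (310,335) and the shank end shows below it at (325,435). The push rose to 15 N with no further travel, so it is seated. I'll take the pressure off and let go.

In the tool's units: -3 mm / 1000 = -0.003, -1.5 mm / 1000 = -0.0015.

>>> send_rows:
  rows: "0 0 0 0 0 -0.0015 -1;0 0 0 0 0 -0.003 -1;0 0 0 0 0 -0.003 -1;0 0 0 0 0 -0.003 0.1;0 0 0 0 0 -0.003 0.2;0 0 0 0 0 -0.003 0.2;0 0 0 0 0 -0.003 0.2;0 0 0 0 0 -0.003 0.2"

```text
time: 14.58
eef_pos: [0.5704, -0.0722, 0.105]
tcp_rot: [0.582, 0.813, -0.0, -0.0]
contact_force: [-0.2, -0.3, -0.4]
opening: 0.601
finger_force: 0.0
```

In the tool's units: -150 mm / 1000 = -0.15, -110 mm / 1000 = -0.11.

>>> send_rows:
  rows: "0 0 0 0 0 -0.01 0.2;0 0 0 0 0 -0.03 0.2;0 0 0 0 0 -0.06 0.2;0 0 0 0 0 -0.11 0.2;0 0 0 0 0 -0.15 0.2;0 0 0 -0.03 0 -0.15 0.2;0 0 0 -0.06 0 -0.15 0.2;0 0 0 -0.06 0 -0.15 0.2"

```text
time: 15.58
eef_pos: [0.5905, -0.1306, 0.2571]
tcp_rot: [0.583, 0.813, 0.0, 0.001]
contact_force: [-0.2, -0.2, 0.3]
opening: 0.599
finger_force: 0.0
```

```bash
python3 - <<'E'
from h import *
s=ctrl.get_state();print(s['time'],s['eef_pos'],s['contact_force'],s['opening'])
p=cam('scene');save(p,'s6.png');find(p,'anvil_stake');find(p,'ball')
o=np.array([.5705,-.0727,.0738])
print(px(p,o),px(p,o-[0,0,.05]),px(p,o+[0,0,.033]))
q=cam('wrist');save(q,'w6.png')
a=cv2.resize(cv2.imread('pics/s6.png')[145:225,205:285],(400,400),interpolation=2)
b=cv2.resize(cv2.imread('pics/w6.png'),(400,300))
cv2.imwrite('pics/g.png',np.hstack([a,cv2.copyMakeBorder(b,0,100,0,0,0)]))
E
```

```text
15.575 [ 0.59046301 -0.13061225  0.25710302] [-0.21778733 -0.17557358  0.3226905 ] 0.5991901260701755
anvil_stake 0.82 [ 0.5663 -0.062   0.1019] [243. 178.]
[244.80123751 186.19126833] [244.93459563 204.01336675] [244.70963202 173.94902862]
```

View pics/g.png

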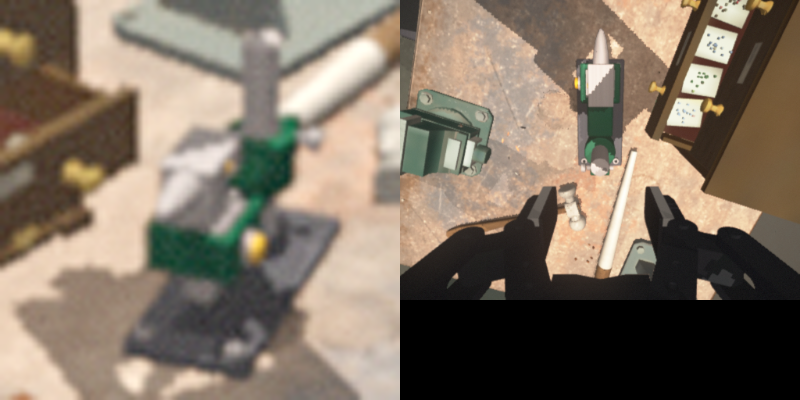

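The stake stands upright in the socket with its flange on the carrier and the pip on the plunger side. To confirm it is home, I'll press gently on its top with the closed fingertips.

In the tool's units: 121 mm / 1000 = 0.121, 118 mm / 1000 = 0.118.

>>> send_rows:
  rows: "0 0 0 0.06 0 0 -1;0 0 0 0.06 0 0 -1;0 0 0 0.06 0 0.04 -1;0 0 0 0.06 0 0.08 -1;0 0 0 0.06 0 0.105 -1;0 0 0 0.06 0 0.118 -1;0 0 0 0.06 0 0.121 -1;0 0 0 0.06 0 0.121 -1"

```text
time: 16.77
eef_pos: [0.5713, -0.0725, 0.1352]
tcp_rot: [0.582, 0.813, 0.0, 0.001]
contact_force: [-0.0, -0.1, 0.7]
opening: -0.0
finger_force: 0.0
```

In the tool's units: 6 mm / 1000 = 0.006, 5 mm / 1000 = 0.005.

>>> send_rows:
  rows: "0 0 0 0 0 0.001 -1;0 0 0 0 0 0.002 -1;0 0 0 0 0 0.003 -1;0 0 0 0 0 0.004 -1;0 0 0 0 0 0.005 -1;0 0 0 0 0 0.006 -1;0 0 0 0 0 0.006 -1"

```text
time: 17.65
eef_pos: [0.5707, -0.0722, 0.129]
tcp_rot: [0.582, 0.813, -0.0, 0.0]
contact_force: [-2.9, 0.9, 5.3]
opening: 0.002
finger_force: 2.7
```

>>> send_rows:
  rows: "0 0 0 0 0 0.0008 -1;0 0 0 0 0 0.0016 -1;0 0 0 0 0 0.0024 -1;0 0 0 0 0 0.0024 -1"

```text
time: 18.15
eef_pos: [0.5711, -0.0723, 0.129]
tcp_rot: [0.582, 0.813, -0.0, 0.0]
contact_force: [-6.4, 1.6, 15.9]
opening: -0.002
finger_force: 7.4
```

```bash
python3 -c "
from h import *
s=ctrl.get_state();print(s['eef_pos'],s['contact_force'])"
```

```text
[ 0.57105742 -0.07233267  0.12899736] [-6.43307263  1.60404163 15.90192676]
```

In the tool's units: -120 mm / 1000 = -0.12, -70 mm / 1000 = -0.07.

>>> send_rows:
  rows: "0 0 0 0 0 -0.004 -1;0 0 0 0 0 -0.02 -1;0 0 0 0 0 -0.07 -1;0 0 0 0 0 -0.12 -1;0 0 0 0 0 -0.12 -1;0 0 0 0 0 -0.12 -1"

```text
time: 18.9
eef_pos: [0.5703, -0.0721, 0.2456]
tcp_rot: [0.582, 0.813, -0.0, -0.0]
contact_force: [-0.3, 0.0, -0.2]
opening: 0.002
finger_force: 0.0
```

```bash
python3 -c "
from h import *
p=cam('scene');find(p,'anvil_stake');find(p,'gold_ring');find(p,'dome_stake',1);find(p,'hammer',1)
s=ctrl.get_state();print(s['eef_pos'],s['contact_force']);print(ctrl.sign_off())"
```

```text
anvil_stake 0.5 [ 0.568  -0.0624  0.1009] [243. 178.]
dome_stake 0.81 [0.5244 0.2228 0.0954] [162. 247.]
hammer 0.76 [ 0.5592 -0.2883  0.0176] [299. 174.]
[ 0.56984199 -0.07204959  0.24400736] [ 0.60804776 -0.82375245 -0.30649445]
the job is handed in; nothing more can be done
None
```

I handed the job in at about 19 s: the anvil stake is in the stand's socket with its notch side facing the ball, and the gripper has let go and is clear. The ball's pull was felt as it entered the notch, and 16 N of push on the top moved it no further; I didn't measure the ball's position or the carrier height directly.

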